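Set the stirrer's speed selector by fingertip and start it

TASK

Bring the bench stirrer to speed 5: with closed fingers, push the side of its pointer dial clockwise, click by click, until the pointer rests at the fifth line (counted clockwise from the off dot), and only then press the round start key fully down and let it spring back. Do not pinch the dial, do not press the square stop key, and do not lift, shift or knock over the stirrer or any of the things on and around it. Finish with the hand clear.

Things in the scene. Friction and masses are not known exactly. Their poses are not given: they have to be found in the camera images.
- stirrer: bench stirrer, a loose white box 310 (x) x 230 (y) x 60 mm, about 3 kg, on rubber feet; origin at the centre of its underside, x from its front (control side) to its back, z up. On its flat deck, 60 mm up: pointer dial at (-70, 32) mm, round start key at (-30, -85), square stop key at (-100, -85); at the back a round stage plate (120 mm across, 8 mm high) carries a bottle
- scale (a point): point on the deck where the dial's axis passes, axes as the box. Printed flat round it, 70 mm out: a round dot (off), then seven short lines (1 to 7), 30 degrees apart, clockwise seen from above. With the box's x (away from its front) as 12 o'clock, the dot is at 8 o'clock and the fifth line at 1 o'clock
- dial (a joint): turn of the black pointer dial, rad: 0 at the dot, growing clockwise seen from above; a sprung detent every 0.5236 (30 degrees), line n at n x 0.5236, the fifth at 2.618; end stops just beyond 0 and 7. Starts between the dot and the third line. A click takes up to 0.2 N m (5 N at 42 mm from the axis); past half-way it snaps into the next position and stays
- dial_axis (a point): on the dial's axis, level with the top of its bar (95 mm above the worktop); x points along the pointer to its tip, z up. The dial is a low disc (54 mm across, top 7 mm above the deck) with one upright bar 12 mm wide, from 16 mm behind the axis to the pointer tip 58 mm from it, underside 7 mm and top 35 mm above the deck; a thin white line on top marks the pointer end
- dial_tip (a point): middle of the pointer's end face, 58 mm from the axis, 21 mm above the deck
- start_top (a point): centre of the top of the round start key, 26 mm across, 12 mm above the deck when up
- start_key (a joint): how far the start key is pressed, m: 0 up, 0.006 fully down; springs back; 1.5 N starts it, about 5 N holds it down
- stop_top (a point): centre of the top of the square stop key, 26 mm wide, 12 mm above the deck, 70 mm in front of the start key; to be left alone
- stop_key (a joint): how far the stop key is pressed, m, 0 to 0.006, same spring
- reagent_bottle: small brown bottle with white cap, 48 mm across, 99 mm tall, standing on the stage plate (top 167 mm above the worktop), about 155 mm behind the dial's axis; origin at the centre of its underside; bystander
- dropper: small white dropper bottle with pointed cap, 29 mm across, 85 mm tall, standing on the deck's back right part; origin at the centre of its underside; bystander
- gel: white hand gel bottle, 60 mm across, 164 mm tall, on the worktop left of the stirrer; origin under its centre; bystander
- tape: roll of label tape lying flat, 62 mm across, 18 mm high, on the worktop front left; bystander
- countdown: flat white count-down timer 62 x 66 x 21 mm on the worktop right of the stirrer; bystander
- pen: marker pen 131 mm long lying on the worktop left of the stirrer; bystander

How it is judged:
By the outcome, as a careful person would: the job done as asked, in the order asked, and still so for the second after the job is handed in, with the robot touching nothing.
It also fails if it takes over 58 s, if anything falls off the work surface, if the arm or the gripper's body presses on something with over 40 N, if the wrist force passes 120 N, or if a joint passes its speed limit or range.

ROBOT

A 6-joint arm with a two-finger parallel gripper is mounted at the origin on a cart in front of the work surface, level with it; the furniture and walls round the work are solid. World frame = base frame: x ahead of the robot, y to its left, z up, the work surface at z = 0. Lengths are in m, angles in degrees, forces in N, time in s.
With the tool pointing down it reaches from about 0.35 to 0.875 m from the base axis. Payload 4.2 kg.
Tool frame: the origin (TCP) lies at the very end of the fingers, on their centre line; the grasp point (between the pads) lies 19 mm behind it; z points along the fingers, y is the line along which they close (so a half turn about z gives the same grasp; the last joint's range is limited). The gripper opens to 85 mm and grips with 20 to 120 N. Pads are 22 mm wide; open, the fingers measure 114 mm over their backs; the gripper's body (76 mm by 85 mm) begins 54 mm behind the grasp point. The pads swing forward as they close: fully open they stand 13 mm farther back than shut.
Start: joints at [14.817, 22.042, 0.453, 0, -68.411, -14.817], TCP at [0.625, 0, 0.231] pointing down, gripper open.
Joint ranges: [-179.83, 179.83], [-69.29, 118.12], [-61.27, 80.66], [-181.25, 117.63], [-171.15, -9.14], [-177.46, 177.46]. Speed limits (degrees/s): [159.86, 159.86, 180, 180, 180, 180].

INTERFACE

Orientations are given as [roll, pitch, yaw] about the fixed x, y, z axes, in that order (R = Rz(yaw) Ry(pitch) Rx(roll)).
In Python, from bench import sensors, imaging, arm gives the robot as it stands. The module is installed in compiled form; this text tells all that it offers.
- The arm moves only by the tool jog_arm, never from a script. Its argument "motion" is a list of rows, each a list of 6 numbers: the shift along the tool's x, y, z normalised to -1 to 1, where 1 is 0.1 m, then the turn, a rotation vector about the tool's x, y, z normalised to -1 to 1, where 1 is 60 degrees. In form: [[tx, ty, tz, wx, wy, wz], ...]. A call has exactly 5 rows; each row is the pose to reach, as a shift and turn from the pose commanded when the call began, along the tool's axes at that moment; what a row does not reach only later rows make up. A row lasts 1/12 s, in which the tool goes at most 41.7 mm and 7.16 degrees, less where a joint would pass 70% of its speed; a pose out of reach is approached as far as the arm can. A call with a number of a shift or a turn outside -1 to 1 is refused whole. A call with a gripper value outside its range is refused whole. "hand" is the closure, from 0 (fully open) to 1 (shut), set as the call begins (left out, the last holds). The fingers move at their own pace and stop on an object; "newtons" is the grip in N (left out, the last holds). Time passes only in rows, so rows that repeat a pose let the fingers close, or fill a call up. It gives the time, the measured TCP pose, the force, the opening and the grip force at its end, in the units of the state.
- sensors.get_state(): the state, without advancing time (a new reading comes with each control period).
- imaging.read_camera(name): name is "scene" or "top" or "wrist"; returns (picture, depth): 400x640x3 uint8, blue, green, red; 400x640 float32, m along the optical axis (not along the pixel's ray), 0 where there is no reading.
- imaging.camera_params(name): a dict with "fx", "fy", "cx", "cy" (pixels), "k1" (the pictures are not rectified: a ray, as slopes to the right and down, at radius r is drawn at 1 + k1 r^2 times it, then the intrinsics apply), "xyz" and "rotation" of the camera in the world. Camera axes: x right, y down, z forward; pixel columns grow to the right and rows downward; lengths in m; the calibration is good to about 2 mm. A picture is of the moment at which its call begins: read the wrist's pose just before it. camera_params takes no time and is no camera call; for the wrist camera it gives the pose at the moment of the call.
- arm.job_done(): hands the job in; it is judged then, once.
The state is a dict: "t": time; "q": joint angles; "joint_vel": joint speeds; "joint_torque": joint torques, N m; "eef_pos": TCP position; "orientation": TCP orientation; "wrist_force": force on the tool from outside, world axes, zero at the start; "torque": the same for the moment, N m; "opening": finger opening in m; "grip_force": force on a finger pad.
Only numpy, scipy, OpenCV 4.12 (cv2) and the standard library are available. Lean on these libraries where they do the work, as an engineer would, in place of code of your own. Each camera call takes 0.05 s, during which the arm holds its last target. There are 200 camera calls.

## Working session

There is one attempt and no reset: what is moved stays moved. The work goes in short steps, Python scripts to look and compute and a tool call to move; the robot and the scene stay as the last step left them, time stands still between calls to the robot, and variables do not carry over. Pictures are saved under pics/ and viewed, at most 10 in all, crops included, and the job is handed in when it is done.

Besides the shell and the picture viewer there is one more tool, called after "Emit:" by a JSON object that holds its "api" and its "payload". jog_arm: Moves the arm, as the interface text tells. Its arguments: {"type":"object","properties":{"motion":{"type":"array","items":{"type":"array","items":{"type":"number","minimum":-1,"maximum":1}}},"hand":{"type":"number"},"newtons":{"type":"number"}},"required":["motion"]}

```bash
mkdir -p pics
cat > h.py <<'E'
import numpy as np,cv2
from bench import sensors,imaging,arm
def cam(n):
    p=imaging.camera_params(n); im,d=imaging.read_camera(n); return p,im,d
def ray(p,u,v):
    xd,yd=(u-p['cx'])/p['fx'],(v-p['cy'])/p['fy']; x,y=xd,yd
    for _ in range(20):
        s=1+p['k1']*(x*x+y*y); x,y=xd/s,yd/s
    return np.array([x,y,1.])
def rot(p):
    R=np.array(p['rotation'],float)
    if R.shape==(3,3): return R
    from scipy.spatial.transform import Rotation as Q
    return Q.from_euler('xyz',R,degrees=True).as_matrix()
def atz(p,u,v,z):
    r=rot(p)@ray(p,u,v); o=np.array(p['xyz']); return o+r*(z-o[2])/r[2]
def proj(p,X):
    c=rot(p).T@(np.array(X)-p['xyz']); x,y=c[:2]/c[2]; s=1+p['k1']*(x*x+y*y)
    return p['fx']*x*s+p['cx'],p['fy']*y*s+p['cy']
E
python3 - <<'E'
from h import *
for n in("top","wrist"):
    p,im,d=cam(n); print(n,p); cv2.imwrite(f'pics/{n}0.png',im); np.savez(f'{n}0.npz',im=im,d=d)
print(sensors.get_state())
E
```

```text
top {'fx': 435.8730103501524, 'fy': 435.8730103501524, 'cx': 324.3969905330657, 'cy': 195.9755343428363, 'k1': -0.04139785741101771, 'xyz': array([0.35554825, 0.04780523, 1.53071138]), 'rotation': array([-174.71291616,    0.64527705,  -90.99329683])}
wrist {'fx': 342.1478531045556, 'fy': 342.1478531045556, 'cx': 318.5913120884285, 'cy': 197.80381005297724, 'k1': -0.03253802197215763, 'xyz': array([ 0.62451095, -0.07057358,  0.37367914]), 'rotation': array([ 1.63642096e+02, -7.34399464e-02,  1.79960939e+02])}
{'t': 0.1, 'q': array([ 1.48163256e+01,  2.20852882e+01,  3.86221042e-01, -2.70996005e-02,
       -6.84107469e+01, -1.48166961e+01]), 'joint_vel': array([ 0.08312066,  0.02194951,  0.21613185,  0.06792748,  0.06747518,
       -0.00962468]), 'joint_torque': array([-2.41840362e-04, -3.93318665e+01,  1.88929778e+01,  4.19793829e+00,
       -2.58899068e-03, -3.31562532e-06]), 'eef_pos': array([6.24464690e-01, 2.05052169e-05, 2.30328125e-01]), 'orientation': array([ 1.79887396e+02, -3.74097915e-03, -9.00103623e+01]), 'wrist_force': array([-0.98834399,  0.21125268, -0.55471226]), 'torque': array([-0.02142559, -0.06090407, -0.02976531]), 'grip_force': 0.0, 'opening': 0.0853264532697359}
```

View pics/top0.png

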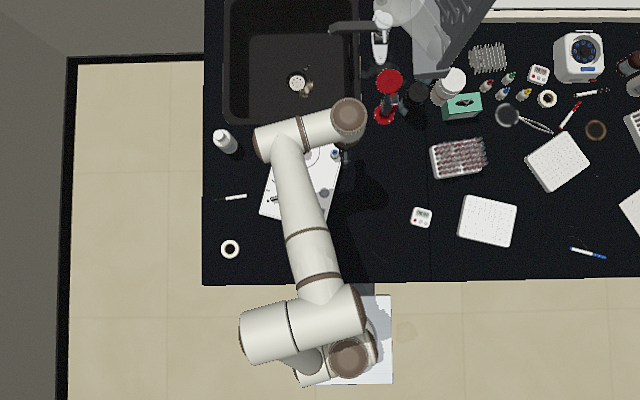

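View pics/wrist0.png

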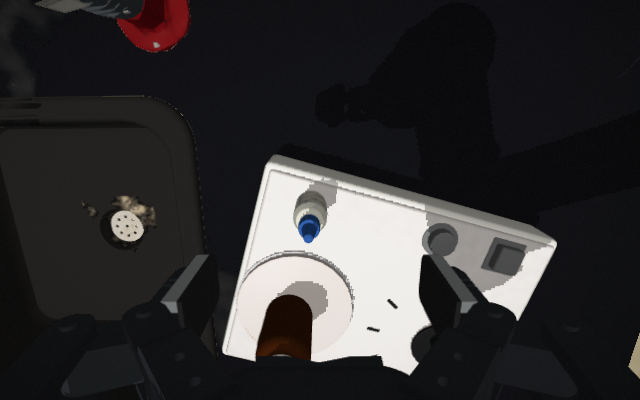

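The wrist view shows the box with its right edge at the top: start key (440,238), stop key (507,257), dropper (310,220), bottle (285,330), and the dial partly hidden at about (430,345). The top view is mostly blocked by the arm.

Run:
```python
from h import *
p=imaging.camera_params('wrist')
s,t=atz(p,440,236,.072),atz(p,506,255,.072)
a,b=atz(p,277,160,.06),atz(p,553,243,.06)
print(s,t,a,b,np.linalg.norm(s-t),np.linalg.norm(a-b))
for q in((s-t),(a-b)): print(np.degrees(np.arctan2(q[1],q[0])))
y=np.arctan2(*(a-b)[[1,0]]);R=np.array([[np.cos(y),-np.sin(y)],[np.sin(y),np.cos(y)]])
o=(s[:2]+t[:2])/2-R@[-.065,-.085]; print('box',o,'dial',o+R@[-.07,.032])
p,im,d=cam('scene'); print(p); cv2.imwrite('pics/s0.png',im)
print([proj(p,[*(o+R@[-.07,.032]),.095])])
```

```text
[0.50832172 0.0561354  0.072     ] [0.44092932 0.07650332 0.072     ] [ 0.66276488 -0.0150176   0.06      ] [0.38698193 0.06943647 0.06      ] 0.07040304005800858 0.28842455947549595
-16.816329865546017
-17.026360852609717
box [0.56166557 0.12856106] dial [0.50410363 0.17965532]
{'fx': 481.5667922560889, 'fy': 481.5667922560889, 'cx': 321.3228203435823, 'cy': 207.70459293276286, 'k1': -0.1306426828251508, 'xyz': array([-0.25923491,  1.06787789,  0.64651377]), 'rotation': array([-113.72920648,   -1.012777  , -142.80905954])}
[(np.float64(291.167457702539), np.float64(220.08893708817777))]
```

View pics/s0.png

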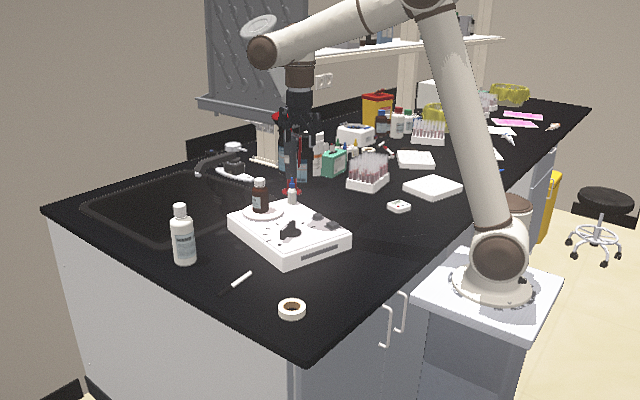

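Emit:
{"api": "jog_arm", "payload": {"motion": [[-0.25,0.15,-0.1,0,0,0],[-0.5,0.3,-0.2,0,0,0],[-0.75,0.45,-0.3,0,0,0],[-1,0.6,-0.4,0,0,0],[-1,0.6,-0.4,0,0,0]], "hand": 1, "newtons": 40}}

```text
t: 0.57
eef_pos: [0.564, 0.1033, 0.2737]
orientation: [-179.8, 0.1, -89.8]
wrist_force: [-0.3, -0.4, 1.1]
opening: 0.0257
grip_force: 0.0
```

Emit:
{"api": "jog_arm", "payload": {"motion": [[-0.25,0.15,0,0,0,0],[-0.5,0.3,0,0,0,0],[-0.75,0.45,0,0,0,0],[-1,0.6,0,0,0,0],[-1.0,0.6,0,0,0,0]]}}

```text
t: 0.98
eef_pos: [0.5031, 0.2028, 0.271]
orientation: [180.0, 0.0, -89.8]
wrist_force: [-1.1, 0.1, -0.3]
opening: -0.0006
grip_force: 0.0
```

Emit:
{"api": "jog_arm", "payload": {"motion": [[-0.2,0,0,0,0,0],[-0.4,0,0,0,0,0],[-0.4,0,0,0,0,0],[-0.4,0,0,0,0,0],[-0.4,0,0,0,0,0]]}}

```text
t: 1.4
eef_pos: [0.5049, 0.2394, 0.2709]
orientation: [179.9, -0.0, -90.0]
wrist_force: [0.0, -0.2, 0.9]
opening: 0.0002
grip_force: 0.0
```

Run:
```python
from h import *
p,im,d=cam('wrist'); cv2.imwrite('pics/w1.png',im); np.savez('w1.npz',im=im,d=d); print(p['xyz'],p['rotation'])
s=sensors.get_state(); print(s['t'],s['eef_pos'],s['orientation'],s['opening'])
```

```text
[0.50483959 0.1688715  0.41435901] [ 1.63680765e+02 -1.64099365e-03  1.79952049e+02]
1.45 [0.50499612 0.23918625 0.27101439] [ 1.79962938e+02 -3.09830381e-02 -9.00440122e+01] -4.901471539165779e-05
```

View pics/w1.png

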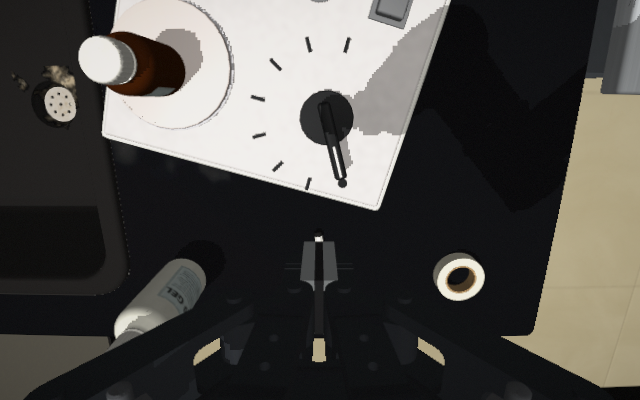

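The wrist view shows the pointer at the dot (342,183), with the dial disc at (327,118). Lines 1–7 are at (308,183), (278,166), (259,135), (258,98), (276,64), (309,44) and (347,45).

Run:
```python
from h import *
from scipy.optimize import least_squares
p=imaging.camera_params('wrist')
P=[(342,183),(308,183),(278,166),(259,135),(258,98),(276,64),(309,44),(347,45)]
X=np.array([atz(p,*q,.06)[:2] for q in P])
def m(v,r=.070): 
    a=np.radians(v[2]+120-30*np.arange(8)); return v[:2]+r*np.c_[np.cos(a),np.sin(a)]
s=least_squares(lambda v:(m(v,v[3])-X).ravel(),[.5,.18,-17,.07]); print(s.x,np.abs(s.fun).max())
t=atz(p,341,178,.095)[:2]-s.x[:2]; print('tip',np.linalg.norm(t),np.degrees(np.arctan2(t[1],t[0]))-s.x[2], 'dot at 120')
yw=np.radians(s.x[2]);R=np.array([[np.cos(yw),-np.sin(yw)],[np.sin(yw),np.cos(yw)]])
c=s.x[:2]; print('start',c+R@[.04,-.117],'stop',c+R@[-.03,-.117])
# finger seen: depth of closed fingertip region
d=np.load('w1.npz')['d']; print(d[236:300:8,300:342:4].round(3))
```

```text
[  0.49701012   0.18776824 -15.8560417    0.07096933] 0.0004977583083071724
tip 0.0563910620006949 119.66883425480489 dot at 120
start [0.50352128 0.06429109] stop [0.4361847  0.08341658]
[[0.447 0.445 0.446 0.445 0.437 0.436 0.445 0.445 0.445 0.445 0.446]
 [0.449 0.145 0.147 0.147 0.146 0.147 0.146 0.146 0.146 0.45  0.448]
 [0.15  0.14  0.14  0.139 0.139 0.139 0.138 0.139 0.139 0.148 0.149]
 [0.141 0.133 0.132 0.132 0.133 0.132 0.132 0.132 0.132 0.142 0.142]
 [0.137 0.126 0.125 0.126 0.127 0.126 0.126 0.126 0.125 0.126 0.134]
 [0.121 0.121 0.119 0.121 0.121 0.12  0.12  0.121 0.119 0.121 0.129]
 [0.11  0.113 0.114 0.119 0.119 0.118 0.117 0.114 0.113 0.111 0.111]
 [0.108 0.108 0.11  0.109 0.121 0.12  0.118 0.108 0.109 0.109 0.107]]
```

Emit:
{"api": "jog_arm", "payload": {"motion": [[0.03,0.1,0.1,0,0,-0.06],[0.06,0.2,0.3,0,0,-0.12],[0.1,0.3,0.5,0,0,-0.18],[0.13,0.4,0.7,0,0,-0.233],[0.13,0.4,0.9,0,0,-0.233]]}}

```text
t: 1.87
eef_pos: [0.4636, 0.2252, 0.1809]
orientation: [180.0, 0.0, -76.0]
wrist_force: [0.1, 0.4, 0.3]
opening: 0.0002
grip_force: 0.0
```

Emit:
{"api": "jog_arm", "payload": {"motion": [[0,0,0.2,0,0,0],[0,0,0.4,0,0,0],[0,0,0.55,0,0,0],[0,0,0.65,0,0,0],[0,0,0.65,0,0,0]]}}

```text
t: 2.28
eef_pos: [0.464, 0.2254, 0.1144]
orientation: [179.8, -0.1, -76.1]
wrist_force: [0.1, -0.3, -0.5]
opening: -0.0
grip_force: 0.0
```

Run:
```python
from h import *
p,im,d=cam('wrist'); cv2.imwrite('pics/w2.png',im); np.savez('w2.npz',im=im,d=d)
s=sensors.get_state(); print(s['t'],s['eef_pos'],s['orientation'],s['opening'],s['q'])
```

```text
2.3333 [0.46487733 0.22614528 0.11577174] [ 1.79909660e+02 -6.40927246e-02 -7.60612589e+01] -0.00010105440906754298 [ 4.39531355e+01  1.85030884e+01 -2.36097167e+01  1.38717596e-02
 -4.79974811e+01 -3.00237374e+01]
```

View pics/w2.png

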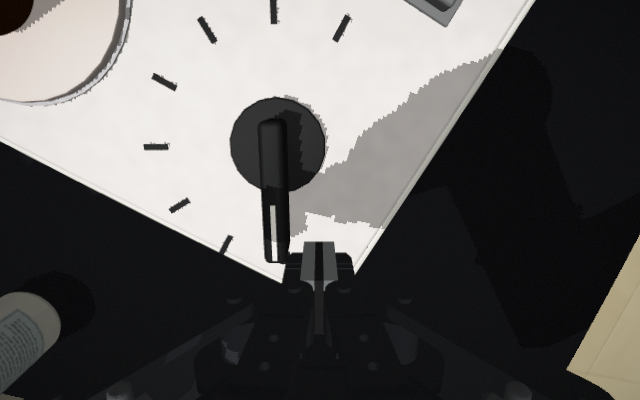

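The pointer is upright at about x=275 with its tip near row 262. The fingers are at x=319, about 21 mm to its trailing side. Next I lower and do the first click.

Emit:
{"api": "jog_arm", "payload": {"motion": [[0,0,0.15,0,0,0],[0,0,0.3,0,0,0],[0,0,0.41,0,0,0],[0,-0.03,0.41,0,0,0],[0,-0.05,0.41,0,0,0]]}}

```text
t: 2.75
eef_pos: [0.4681, 0.227, 0.0749]
orientation: [179.7, -0.1, -76.1]
wrist_force: [-8.5, 1.5, -1.3]
opening: -0.0004
grip_force: 4.0
```

Emit:
{"api": "jog_arm", "payload": {"motion": [[-0.012,-0.048,0,0,0,0.1],[-0.018,-0.096,0,0,0,0.2],[-0.02,-0.146,0,0,0,0.3],[-0.016,-0.195,0,0,0,0.4],[-0.007,-0.243,0,0,0,0.5]]}}

```text
t: 3.17
eef_pos: [0.4931, 0.2355, 0.0766]
orientation: [180.0, 0.1, -106.3]
wrist_force: [-8.2, 5.7, 2.6]
opening: -0.0
grip_force: 4.8
```

Run:
```python
from h import *
p,im,d=cam('wrist'); cv2.imwrite('pics/w3.png',im)
s=sensors.get_state(); print(s['t'],s['eef_pos'],s['orientation'],s['wrist_force'],s['q'])
```

```text
3.2167 [0.49385592 0.2356663  0.07667229] [ 1.79988151e+02  8.51677680e-02 -1.06566185e+02] [-0.90727813  1.06858966 -1.52843375] [ 42.45911409  23.93549204 -21.8653992   -0.07753955 -44.13221102
 -58.96966935]
```

View pics/w3.png

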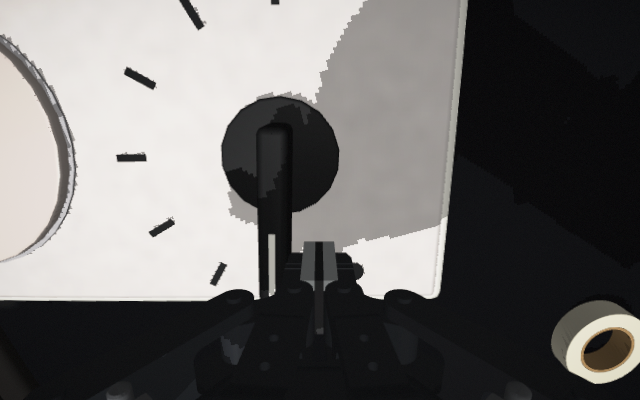

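The pointer is now on line 1. The dot shows at (360,270) behind the fingers, and line 2 is next at (218,273). I continue one click at a time.

Emit:
{"api": "jog_arm", "payload": {"motion": [[-0.014,-0.048,0,0,0,0.1],[-0.023,-0.097,0,0,0,0.2],[-0.027,-0.147,0,0,0,0.3],[-0.026,-0.195,0,0,0,0.4],[-0.02,-0.24,0,0,0,0.5]]}}

```text
t: 3.63
eef_pos: [0.5178, 0.2315, 0.0772]
orientation: [180.0, 0.2, -136.3]
wrist_force: [-7.7, 7.9, 2.5]
opening: 0.0001
grip_force: 5.1
```

Emit:
{"api": "jog_arm", "payload": {"motion": [[0,0,0,0,0,0],[0,0,0,0,0,0],[0,0,0,0,0,0],[0,0,0,0,0,0],[0,0,0,0,0,0]]}}

```text
t: 4.05
eef_pos: [0.5173, 0.2303, 0.076]
orientation: [-180.0, 0.1, -136.0]
wrist_force: [-1.5, 1.1, 1.1]
opening: -0.0
grip_force: 0.4
```

Emit:
{"api": "jog_arm", "payload": {"motion": [[-0.014,-0.048,0,0,0,0.1],[-0.023,-0.097,0,0,0,0.2],[-0.027,-0.147,0,0,0,0.3],[-0.026,-0.195,0,0,0,0.4],[-0.02,-0.24,0,0,0,0.5]]}}

```text
t: 4.47
eef_pos: [0.5356, 0.2152, 0.0758]
orientation: [179.9, 0.1, -166.3]
wrist_force: [-5.0, 9.3, 2.0]
opening: -0.0001
grip_force: 5.1
```

Emit:
{"api": "jog_arm", "payload": {"motion": [[0,0,0,0,0,0],[0,0,0,0,0,0],[0,0,0,0,0,0],[0,0,0,0,0,0],[0,0,0,0,0,0]]}}

```text
t: 4.88
eef_pos: [0.5356, 0.2147, 0.0757]
orientation: [180.0, 0.1, -166.0]
wrist_force: [0.5, 3.2, 1.1]
opening: 0.0003
grip_force: 1.5
```

Run:
```python
from h import *
p,im,d=cam('wrist'); cv2.imwrite('pics/w4.png',im)
s=sensors.get_state(); print(s['t'],s['eef_pos'],s['orientation'],s['wrist_force'],s['q'])
r=s['eef_pos'][:2]-[.497,.1878]; a=np.radians(s['orientation'][2]+180); u=np.array([np.cos(a),np.sin(a)]); print(np.degrees(a),r@u,r@[-u[1],u[0]])
```

```text
4.9333 [0.53557632 0.21471828 0.07569659] [ 1.79973149e+02  1.01817967e-01 -1.65971062e+02] [0.41236921 3.01537115 1.39263427] [ 3.79331685e+01  2.63592042e+01 -1.77182650e+01  2.33002025e-02
 -4.58185683e+01 -1.13920430e+02]
14.028937934645057 0.04395102827865457 0.016764041738594256
```

View pics/w4.png

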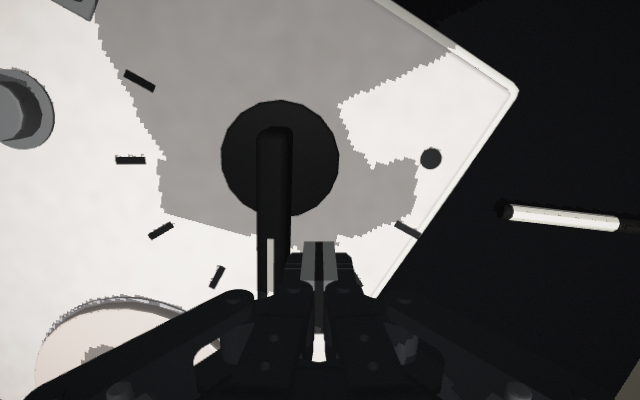

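The pointer is on line 3: the dot is at (430,158), line 1 at (405,228), line 4 next at (218,275) and line 5 at (161,230). The remaining two clicks are next, the last one with slightly less travel.

Emit:
{"api": "jog_arm", "payload": {"motion": [[-0.014,-0.048,0,0,0,0.1],[-0.023,-0.097,0,0,0,0.2],[-0.027,-0.147,0,0,0,0.3],[-0.026,-0.19,0,0,0,0.4],[-0.022,-0.23,0,0,0,0.48]]}}

```text
t: 5.35
eef_pos: [0.5431, 0.1929, 0.0754]
orientation: [179.9, 0.0, 164.9]
wrist_force: [-0.9, 9.9, 0.0]
opening: 0.0002
grip_force: 4.3
```

Emit:
{"api": "jog_arm", "payload": {"motion": [[0,0,0,0,0,0],[0,0,0,0,0,0],[0,0,0,0,0,0],[0,0,0,0,0,0],[0,0,0,0,0,0]]}}

```text
t: 5.77
eef_pos: [0.5429, 0.1929, 0.0754]
orientation: [179.9, 0.0, 165.2]
wrist_force: [0.7, 5.4, 0.6]
opening: -0.0001
grip_force: 2.5
```

Emit:
{"api": "jog_arm", "payload": {"motion": [[-0.014,-0.048,0,0,0,0.09],[-0.023,-0.097,0,0,0,0.18],[-0.027,-0.14,0,0,0,0.26],[-0.026,-0.18,0,0,0,0.34],[-0.024,-0.205,0,0,0,0.4]]}}

```text
t: 6.18
eef_pos: [0.5398, 0.1714, 0.0752]
orientation: [-180.0, 0.0, 141.0]
wrist_force: [2.0, 4.7, -1.1]
opening: -0.0002
grip_force: 2.5
```

Emit:
{"api": "jog_arm", "payload": {"motion": [[0,0,0,0,0,0],[0,0,0,0,0,0],[0,0,0,0,0,0],[0,0,0,0,0,0],[0,0,0,0,0,0]]}}

```text
t: 6.6
eef_pos: [0.5397, 0.1718, 0.0752]
orientation: [-180.0, 0.0, 141.2]
wrist_force: [2.3, 0.5, -1.4]
opening: -0.0
grip_force: 1.4
```

Run:
```python
from h import *
p,im,d=cam('wrist'); cv2.imwrite('pics/w5.png',im)
s=sensors.get_state(); print(s['t'],s['eef_pos'],s['orientation'],s['wrist_force'],s['q'])
```

```text
6.65 [0.53976514 0.17180183 0.07525371] [-1.79971280e+02  9.41725191e-03  1.41218637e+02] [ 2.14886204  0.54028944 -0.71410507] [ 3.40514593e+01  2.56027620e+01 -1.91807319e+01  2.46095656e-02
 -4.52411694e+01 -1.62850157e+02]
```

View pics/w5.png

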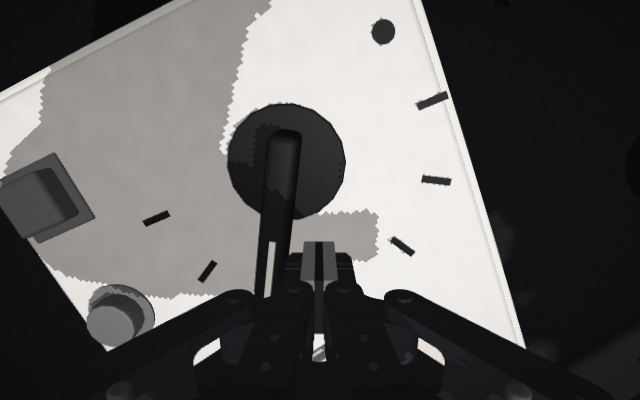

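The pointer appears to be on line 5: line 6 is at (207,271), line 7 at (156,218) and line 3 at (402,245). I back off, rise and check.

Emit:
{"api": "jog_arm", "payload": {"motion": [[0,0.06,0,0,0,0],[0,0.15,0,0,0,0],[0,0.2,0,0,0,0],[0,0.2,-0.2,0,0,0],[0,0.2,-0.5,0,0,0]]}}

```text
t: 7.07
eef_pos: [0.5501, 0.1868, 0.1223]
orientation: [-179.5, -0.2, 141.2]
wrist_force: [-0.2, 0.5, 0.2]
opening: -0.0001
grip_force: 0.0
```

Emit:
{"api": "jog_arm", "payload": {"motion": [[0,0,-0.25,0,0,0],[0,0,-0.5,0,0,0],[0,0,-0.8,0,0,0],[0,0,-0.9,0,0,0],[0,0,-0.9,0,0,0]]}}

```text
t: 7.48
eef_pos: [0.5537, 0.1885, 0.2186]
orientation: [179.7, 0.1, 141.2]
wrist_force: [0.9, 0.3, -0.5]
opening: -0.0001
grip_force: 0.0
```

Run:
```python
from h import *
p,im,d=cam('wrist'); cv2.imwrite('pics/w6.png',im); np.savez('w6.npz',im=im,d=d)
s=sensors.get_state(); print(s['t'],s['eef_pos'],s['orientation'],s['wrist_force'])
print(proj(p,[.5035,.0643,.072]),proj(p,[.497,.1878,.095]))
```

```text
7.5333 [0.55249794 0.18804307 0.21618651] [1.79886849e+02 1.10105141e-02 1.41185379e+02] [-1.15425589  0.74941339 -1.23581003]
(np.float64(175.46606837482207), np.float64(224.97800780392834)) (np.float64(269.96197041380526), np.float64(135.5204020519115))
```

View pics/w6.png

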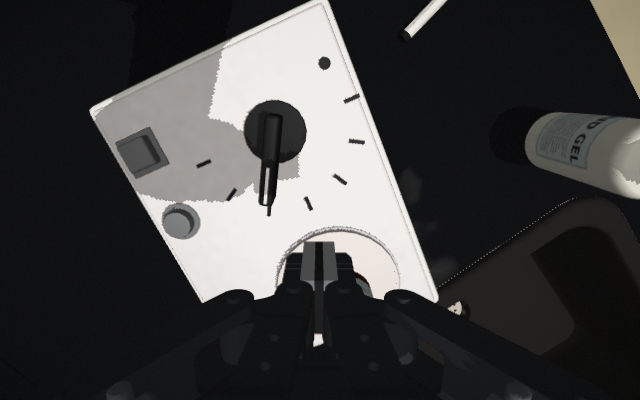

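Pointer rests on line 5: (268,210), with line 4 at (308,203) and line 6 at (231,194). The start key top is at about (178,222). Next I locate it and press.

Run:
```python
from h import *
from scipy.spatial.transform import Rotation as Q
p=imaging.camera_params('wrist'); s=sensors.get_state()
k=atz(p,178,222,.072); print(k, np.load('w6.npz')['d'][215:230:5,170:188:6])
print(Q.from_euler('xyz',s['orientation'],degrees=True).inv().apply([*(k[:2]-s['eef_pos'][:2]),0]),s['eef_pos'],s['orientation'])
```

```text
[0.50098917 0.0687099  0.072     ] [[0.30528226 0.3059003  0.30582073]
 [0.30670077 0.30730042 0.30725688]
 [0.30861458 0.30713075 0.3089783 ]]
[-0.03466385 -0.12526739 -0.00024072] [0.55249794 0.18804307 0.21618651] [1.79886849e+02 1.10105141e-02 1.41185379e+02]
```

Emit:
{"api": "jog_arm", "payload": {"motion": [[-0.07,-0.25,0,0,0,0],[-0.15,-0.5,0,0,0,0],[-0.22,-0.75,0,0,0,0],[-0.3,-1,0,0,0,0],[-0.3,-1,0,0,0,0]]}}

```text
t: 7.95
eef_pos: [0.5096, 0.0875, 0.2131]
orientation: [-179.7, -0.2, 141.0]
wrist_force: [-0.6, 0.1, -0.3]
opening: 0.0001
grip_force: 0.0
```

Emit:
{"api": "jog_arm", "payload": {"motion": [[-0.074,-0.264,0,0,0,0],[-0.074,-0.264,0.2,0,0,0],[-0.074,-0.264,0.5,0,0,0],[-0.074,-0.264,0.8,0,0,0],[-0.074,-0.264,1,0,0,0]]}}

```text
t: 8.37
eef_pos: [0.4997, 0.0649, 0.1113]
orientation: [-179.7, -0.2, 141.1]
wrist_force: [0.3, 0.2, -0.4]
opening: -0.0
grip_force: 0.0
```

Emit:
{"api": "jog_arm", "payload": {"motion": [[0,0,0.1,0,0,0],[0,0,0.2,0,0,0],[0,0,0.3,0,0,0],[0,0,0.3,0,0,0],[0,0,0.3,0,0,0]]}}

```text
t: 8.78
eef_pos: [0.5019, 0.0657, 0.0847]
orientation: [-179.9, -0.0, 141.2]
wrist_force: [0.2, -0.5, -0.6]
opening: 0.0002
grip_force: 0.0
```

Run:
```python
from h import *
p,im,d=cam('wrist'); cv2.imwrite('pics/w7.png',im)
s=sensors.get_state(); print(s['t'],s['eef_pos'],s['orientation'],s['wrist_force'])
```

```text
8.8333 [0.5023912  0.06583093 0.08534638] [-1.79975038e+02  1.05191668e-03  1.41203005e+02] [-0.4116916   0.3295127  -0.33216865]
```

View pics/w7.png

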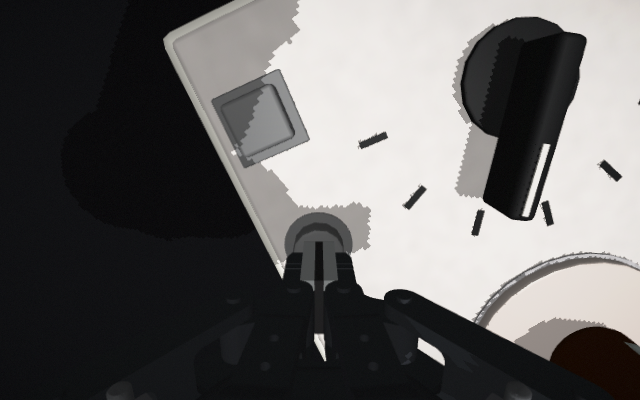

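The key (319,240) sits directly under the fingertips. The pointer is seen obliquely, so I check by projection that it is still on line 5.

Run:
```python
from h import *
p=imaging.camera_params('wrist'); c=np.array([.497,.1878])
for n in (4,5,6):
    a=np.radians(-15.86+120-30*n);u=np.array([np.cos(a),np.sin(a)])
    print(n,[np.round(proj(p,[*(c+r*u),z])) for r,z in((.058,.095),(-.016,.095),(.07,.06))])
print('key',proj(p,[.5035,.0643,.072]))
a=atz(p,319,222,.072);print(a)
```

```text
4 [array([588., 210.]), array([551.,  33.]), array([543., 209.])]
5 [array([518., 220.]), array([573.,  30.]), array([475., 218.])]
6 [array([456., 194.]), array([592.,  40.]), array([414., 194.])]
key (np.float64(316.3574916848808), np.float64(251.28192892552903))
[0.49216676 0.07511206 0.072     ]
```

The pointer is confirmed on line 5 and the finger is over the key. Pressing now.

Emit:
{"api": "jog_arm", "payload": {"motion": [[0,0,0.06,0,0,0],[0,0,0.12,0,0,0],[0,0,0.16,0,0,0],[0,0,0.19,0,0,0],[0,0,0.2,0,0,0]]}}

```text
t: 9.25
eef_pos: [0.5025, 0.0658, 0.0659]
orientation: [180.0, 0.0, 141.2]
wrist_force: [-4.3, 2.4, 11.4]
opening: 0.0
grip_force: 6.0
```

Emit:
{"api": "jog_arm", "payload": {"motion": [[0,0,0.01,0,0,0],[0,0,0.01,0,0,0],[0,0,0.01,0,0,0],[0,0,0.01,0,0,0],[0,0,0.01,0,0,0]]}}

```text
t: 9.67
eef_pos: [0.5025, 0.0658, 0.0659]
orientation: [180.0, 0.0, 141.2]
wrist_force: [-4.5, 0.6, 12.5]
opening: -0.0003
grip_force: 5.9
```

Bottomed out at 12.5 N with no further travel. Releasing and rising clear.

Emit:
{"api": "jog_arm", "payload": {"motion": [[0,0,-0.05,0,0,0],[0,0,-0.15,0,0,0],[0,0,-0.35,0,0,0],[0,0,-0.65,0,0,0],[0,0,-1,0,0,0]]}}

```text
t: 10.08
eef_pos: [0.5006, 0.065, 0.1636]
orientation: [-179.7, -0.2, 141.2]
wrist_force: [0.7, 0.2, 0.6]
opening: -0.0
grip_force: 0.0
```

Emit:
{"api": "jog_arm", "payload": {"motion": [[0,0.1,-0.3,0,0,0],[0,0.3,-0.6,0,0,0],[0,0.5,-0.8,0,0,0],[0,0.6,-0.8,0,0,0],[0,0.6,-0.8,0,0,0]]}}

```text
t: 10.5
eef_pos: [0.541, 0.1139, 0.2448]
orientation: [179.9, 0.0, 141.2]
wrist_force: [-0.6, 0.4, -0.1]
opening: -0.0001
grip_force: 0.0
```

Run:
```python
from h import *
p,im,d=cam('wrist'); c=np.array([.497,.1878]); s=sensors.get_state(); print(s['t'],s['eef_pos'],s['wrist_force'])
g=im.mean(2)
for n in (3,4,5,6):   # bar darkness along pointer top, start key top depth
    a=np.radians(-15.86+120-30*n);u=np.array([np.cos(a),np.sin(a)])
    print(n,[int(g[int(v),int(w)]) for w,v in (proj(p,[*(c+r*u),.095]) for r in(.03,.035,.04,.045,.05,.055))])
def P(u,v): return (np.array(p['xyz'])+rot(p)@ray(p,u,v)*d[v,u]).round(4)
for k in ([.5025,.0658],[.436,.0834]): u,v=map(int,proj(p,[*k,.072])); print(u,v,P(u,v))
```

```text
10.55 [0.53944814 0.11278767 0.24331586] [-0.86074249 -0.80414152 -0.03399394]
3 [237, 237, 237, 237, 237, 237]
4 [237, 237, 237, 238, 238, 238]
5 [203, 192, 176, 118, 235, 214]
6 [156, 237, 236, 237, 238, 238]
252 177 [0.5023 0.066  0.073 ]
217 108 [0.4355 0.0839 0.0736]
```

```bash
python3 -c "
from bench import arm; print(arm.job_done())"
```

```text
the job is handed in; nothing more can be done
None
```

The job is handed in: the dial was pushed click by click to line 5, then the start key was pressed to its stop and sprang back up. The stop key was not touched, and the hand finished clear above the stirrer.

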